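# Lock the grinder's coupling nut and hold its sprung dial at the third position

### The job

Get the coffee grinder running: first turn the hex coupling nut on its hopper lid clockwise until it is fully locked, while the dial is still at off. Then turn the sprung dial clockwise past its first two clicks to the third position, where nothing but your grip keeps it from springing back, and finish while still holding it there. Leave the jar, the mug and the shaker where they stand.

Things in the scene. Friction and masses are not known exactly. Their poses are not given: they have to be found in the camera images.
- grinder: Coffee grinder, fixed: black housing 130 (x) x 210 (y) x 75 mm high, aluminium top; origin under its centre, x away from the robot at yaw 0, y left. On its left half (axis x=0, y=+57 mm) a round glass hopper with a black lid, 81 mm diameter, flat top 107 mm above the worktop, and on it the hex nut; on its right half (axis x=0, y=-58 mm) the dial. Both axes vertical.
- nut_grip (a point): Centre of the steel hex coupling nut, on its axis, 123 mm above the worktop. Hex 44 mm across flats, from 111 to 135 mm high; below it a round flange, 54 mm diameter, 4 mm thick, with a pointer tab along the nut's own +x. Two flats face the nut's own +y and -y, the others every 60 degrees. It only turns, never rises or comes off; the axes turn with it.
- nut (a joint): Nut angle in rad: 0 open, growing clockwise seen from above, stop at 1.35 (fully locked). At angle q its pointer (+x) heads 0.67 - q rad from the grinder's +x (counter-clockwise positive). Starts between 0 and 0.5; stays where it is left; friction 0.05 N m.
- dial_grip (a point): On the dial's vertical axis, 97 mm above the worktop. Black round skirt, 50 mm diameter, its top 84 mm above the worktop, with an upright grip bar on it: 46 mm long along the dial's own x, 12 mm thick along its own y, from 84 to 110 mm above the worktop. A white line on the bar marks its +x end, the pointer. The axes turn with it.
- dial (a joint): Dial angle in rad: 0 off, growing clockwise seen from above; pointer heads 0.67 - q from the grinder's +x. A spring drives it back; past a first click it rests near 0.45 (one dot), past a second near 0.9 (two dots). Third position 1.35 (three dots), stop at 1.45: no detent, let go it springs back. Turning takes at most 0.25 N m, holding the third about 0.11 N m.
- jar: Bystander: jar with a dark lid, 65 mm diameter, 86 mm tall, origin under its centre. Loose, at the back of the worktop.
- mug: Bystander: mug, 80 mm diameter with a handle, 89 mm tall, origin at its underside. Loose, on the cooktop to the right of the grinder.
- shaker: Bystander: slim shaker, 44 mm diameter, 90 mm tall, origin under its centre. Loose, beside the jar.

How it is judged:
On the way, in this order (a step that is already met when the one before it is completed fails the run):
1. the coupling nut is locked (past 1.2 rad) while the dial is still at off (below 0.2 rad) (value of joint nut above 1.2 rad and value of joint dial below 0.2 rad), for 0.2 s.
2. the dial is turned to the third position (past 1.22 rad) and held there by the fingers, with the nut still locked (value of joint nut above 1.2 rad and value of joint dial above 1.22 rad and contact force between the fingers and dial above 0.5 N), for 0.5 s.
At the end, for the whole second after the job is handed in: The program ends holding: the nut stands past 1.2 rad (stop at 1.35), the dial past 1.22 rad (third position 1.35, stop 1.45), and the fingers press on the dial with more than 0.5 N, all through the last second (all of step 2); the arm keeps its last pose, push and grip.
It fails at once if the jar is knocked away or tipped (distance of jar from where it was at the start of the episode above 0.03 m or angle between jar's own z axis and vertical above 0.35 rad).
It fails at once if the mug is knocked away or tipped (distance of mug from where it was at the start of the episode above 0.03 m or angle between mug's own z axis and vertical above 0.35 rad).
It fails at once if the shaker is knocked away or tipped (distance of shaker from where it was at the start of the episode above 0.03 m or angle between shaker's own z axis and vertical above 0.35 rad).
It fails at once if the dial is turned past its first click before the nut is locked (value of joint dial above 0.35 rad and value of joint nut below 1.15 rad).
It also fails if it takes over 48 s, if anything falls off the work surface, if the arm or the gripper's body presses on something with over 40 N, if the wrist force passes 120 N, or if a joint passes its speed limit or range.

### The arm

A 7-joint arm with a two-finger parallel gripper is mounted at the origin on a cart in front of the work surface, level with it; the furniture and walls round the work are solid. World frame = base frame: x ahead of the robot, y to its left, z up, the work surface at z = 0. Lengths are in m, angles in rad, forces in N, time in s.
With the tool pointing down it reaches from about 0.4 to 0.85 m from the base axis. Payload 4.5 kg.
Tool frame: the origin (TCP) lies midway between the tips of the shut fingers; the grasp point (between the pads) lies 19 mm behind it; z points along the fingers, y is the direction in which the jaws open and shut (so a half turn about z gives the same grasp; the last joint's range is limited). The gripper opens to 88 mm and grips with 3 to 60 N. Pads are 18 mm wide; open, the fingers measure 123 mm over their backs; the gripper's body (75 mm by 187 mm) begins 45 mm behind the grasp point.
Start: joints at [1.368, 0.689, -0.195, 1.565, 0.157, 0.902, -0.215], TCP at [0.147, -0.608, 0.239] pointing down, gripper open.
Joint ranges: [-3.01, 3.01], [-0.46, 2.08], [-1.47, 1.51], [0.13, 2.56], [-1, 4.14], [0.04, 2.09], [-2.66, 2.66]. Speed limits (rad/s): [2.57, 2.57, 3.14, 3.14, 3.14, 3.14, 3.14].

### API

Orientations are given as [roll, pitch, yaw] about the fixed x, y, z axes, in that order (R = Rz(yaw) Ry(pitch) Rx(roll)).
In Python, from cell import monitor, eyes, env, nets gives the robot as it stands.
- The arm moves only by the tool play_rows, never from a script. Its argument "plan" is a list of rows, each an object of numbers: "jaw": the opening, from -1 (shut) to 1 (fully open); "x", "y", "z": the shift along the tool's x, y, z normalised to -1 to 1, where 1 is 0.12 m; "rx", "ry", "rz": the turn, a rotation vector about the tool's x, y, z normalised to -1 to 1, where 1 is 60 degrees. In form: [{"jaw": .., "x": .., "y": .., "z": .., "rx": .., "ry": .., "rz": ..}, ...]. A call has 1 to 10 rows; each row is the pose to reach, as a shift and turn from the pose commanded when the call began, along the tool's axes at that moment; what a row does not reach only later rows make up. A row lasts 1/12 s, in which the tool goes at most 41.7 mm and 7.16 degrees, less where a joint would pass 70% of its speed; a pose out of reach is approached as far as the arm can. A call with a number of a shift or a turn outside -1 to 1 is refused whole. A call with a gripper value outside its range is refused whole. The fingers move at their own pace and stop on an object; the grip force is fixed at half the most. Time passes only in rows, so rows that repeat a pose let the fingers close. It gives the time, the measured TCP pose, the force and the opening at its end, in the units of the state.
- monitor.observe(): the state, without advancing time (a new reading comes with each control period).
- eyes.capture(name): name is "side" or "top"; returns a dict with "img" (384x512x3 uint8, red, green, blue), "fx", "fy", "cx", "cy" (pixels), "extrinsics" (4x4, takes a point from camera to world coordinates). Camera axes: x right, y up, looking along -z (the intrinsics and any distortion apply to the point x, -y, -z); pixel columns grow to the right and rows downward; lengths in m; the calibration is good to about 2 mm. A picture is of the moment at which its call begins. There is no depth.
- env.close_job(): hands the job in, once; it reports no verdict.
Trained networks look in a picture, given as the dict that the camera call returned (one of the last four; its "shot" number tells which), for a name from the list of things; names that differ only in an ending like _2 or _b are one class to them, and where a whole thing is asked for, a point or a joint stands for the part that bears it (a point fixed in the world has none). Each returns a list of dicts, best first, with "conf" (0 to 1); they miss things now and then, are a little off and sometimes report something else, mostly with a low value. They report only what shows in the picture. A call takes as long as a camera call.
- nets.spot_in(picture, target): "extent" ([left, top, right, bottom] in pixels, round what is visible of it).
- nets.cut_out(picture, target): "mask" (384x512 bool, what is visible of it) and "extent" ([left, top, right, bottom] in pixels, round what is visible of it).
The state is a dict: "t": time; "qpos": joint angles; "joint_vel": joint speeds; "effort": joint torques, N m; "ee_pos": TCP position; "orientation": TCP orientation; "contact_force": force on the tool from outside, world axes, zero at the start; "wrist_torque": the same for the moment, N m; "gripper_width": finger opening in m.
Only numpy, scipy, OpenCV 4.12 (cv2) and the standard library are available. Lean on these libraries where they do the work, as an engineer would, in place of code of your own. Each camera call takes 0.05 s, during which the arm holds its last target. There are 200 camera calls.

## Working session

There is one attempt and no reset: what is moved stays moved. The work goes in short steps, Python scripts to look and compute and a tool call to move; the robot and the scene stay as the last step left them, time stands still between calls to the robot, and variables do not carry over. Pictures are saved under pics/ and viewed, about 8 in all and at most 12, crops included, and the job is handed in when it is done.

Besides the shell and the picture viewer there is one more tool, called after "Call:" by a JSON object that holds its "fn" and its "kwargs". play_rows: Moves the arm, as the interface text tells. Scaled input: -1 to 1 covers 0.12 m each way for a shift and 60 degrees each way for a turn. Its arguments: {"type":"object","properties":{"plan":{"type":"array","items":{"type":"object","properties":{"jaw":{"type":"number"},"x":{"type":"number"},"y":{"type":"number"},"z":{"type":"number"},"rx":{"type":"number"},"ry":{"type":"number"},"rz":{"type":"number"}}}}},"required":["plan"]}

```bash
mkdir -p pics; ls
python3 - <<'E'
from cell import monitor, eyes, env, nets
import cv2, numpy as np
s=monitor.observe(); print({k:np.round(v,3).tolist() for k,v in s.items()})
ims=[]
for n in("side","top"):
    p=eyes.capture(n); print(n,p["fx"],p["fy"],p["cx"],p["cy"],[k for k in p]); print(np.round(p["extrinsics"],4).tolist())
    for t in("grinder","nut_grip","dial_grip","jar","mug","shaker"):
        r=nets.spot_in(p,t); print(t,[(round(d["conf"],2),np.round(d["extent"]).tolist()) for d in r[:2]])
    cv2.imwrite(f"pics/{n}0.png",cv2.resize(p["img"][:,:,::-1],(800,600)))
E
```

```text
pics
{'t': 0.0, 'qpos': [1.368, 0.69, -0.194, 1.566, 0.157, 0.902, -0.215], 'joint_vel': [-0.0, 0.001, -0.001, 0.0, 0.002, -0.001, -0.001], 'effort': [0.0, -52.757, -1.267, -15.343, -0.053, 0.007, 0.0], 'ee_pos': [0.146, -0.607, 0.238], 'orientation': [-3.14, 0.0, 0.237], 'contact_force': [0.517, -0.652, -0.215], 'wrist_torque': [-0.028, -0.042, 0.003], 'gripper_width': 0.088}
side 432.5719207854622 432.5719207854622 253.53442215568424 191.91467481766387 ['img', 'fx', 'fy', 'cx', 'cy', 'extrinsics', 'shot']
[[-0.8296, 0.2453, -0.5015, 0.0113], [-0.558, -0.3947, 0.73, 0.599], [-0.0189, 0.8855, 0.4643, 0.61], [0.0, 0.0, 0.0, 1.0]]
grinder [(0.78, [206.0, 200.0, 308.0, 270.0])]
nut_grip [(0.74, [223.0, 200.0, 244.0, 222.0])]
dial_grip [(0.52, [266.0, 201.0, 285.0, 216.0])]
jar [(0.61, [201.0, 184.0, 226.0, 222.0])]
mug [(0.76, [304.0, 170.0, 332.0, 206.0]), (0.4, [266.0, 204.0, 286.0, 218.0])]
shaker [(0.65, [220.0, 172.0, 234.0, 202.0])]
top 366.449009054713 366.449009054713 251.47583684820592 181.55100182563066 ['img', 'fx', 'fy', 'cx', 'cy', 'extrinsics', 'shot']
[[0.005, 0.9926, -0.121, 0.4682], [-0.9999, 0.006, 0.0082, -0.1887], [0.0088, 0.1209, 0.9926, 0.9426], [0.0, 0.0, 0.0, 1.0]]
grinder [(0.68, [173.0, 170.0, 268.0, 254.0])]
nut_grip [(0.73, [183.0, 187.0, 205.0, 209.0])]
dial_grip [(0.55, [232.0, 214.0, 254.0, 232.0])]
jar [(0.9, [232.0, 127.0, 257.0, 159.0])]
mug [(0.69, [313.0, 204.0, 359.0, 240.0])]
shaker [(0.87, [265.0, 126.0, 280.0, 145.0])]
```

Run:
```python
import cv2
from cell import eyes
p=eyes.capture("top")
cv2.imwrite("pics/t1.png",cv2.resize(p["img"][155:275,160:320,::-1],(800,600),interpolation=cv2.INTER_CUBIC))
```

```text
(no output)
```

View pics/top0.png

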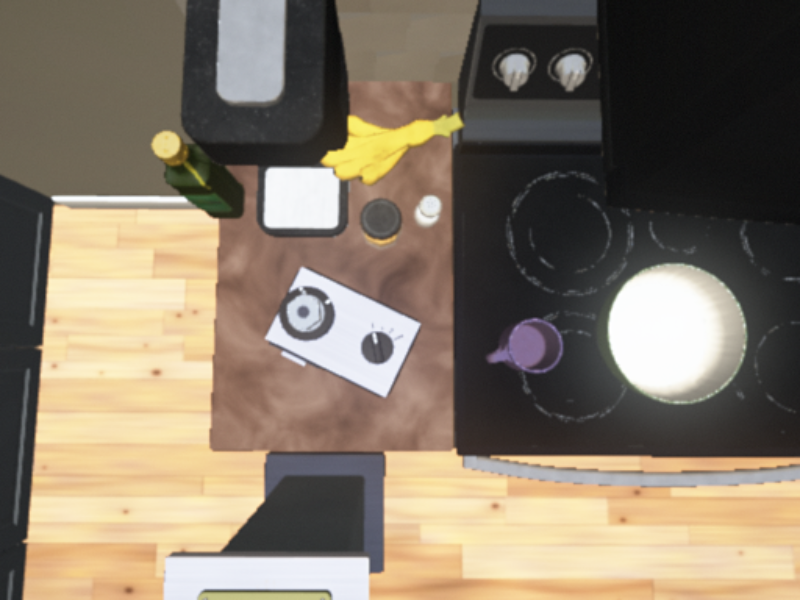

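View pics/t1.png

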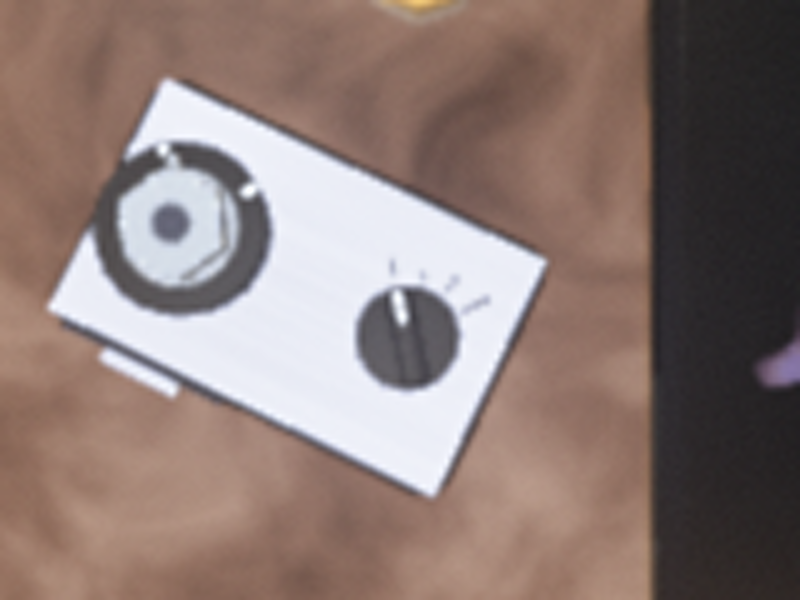

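View pics/side0.png

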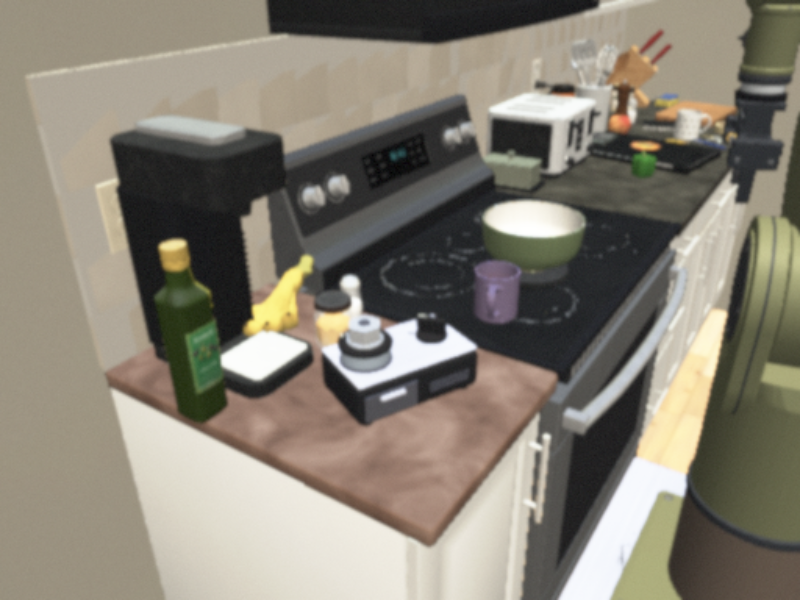

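```bash
cat > h.py <<'E'
import numpy as np, cv2
def ray(p,uv,z):
    T=np.array(p["extrinsics"]); d=T[:3,:3]@np.array([(uv[0]-p["cx"])/p["fx"],-(uv[1]-p["cy"])/p["fy"],-1])
    o=T[:3,3]; return o+d*(z-o[2])/d[2]
def proj(p,X):
    T=np.array(p["extrinsics"]); c=(np.asarray(X)-T[:3,3])@T[:3,:3]
    return np.array([p["cx"]+p["fx"]*c[...,0]/-c[...,2], p["cy"]-p["fy"]*c[...,1]/-c[...,2]]).T
E
python3 - <<'E'
from h import *
from cell import eyes,nets
p=eyes.capture("top")
c=lambda u,v:(160+u/5-.4,155+v/5-.4)
C=[ray(p,c(*q),.075)[:2] for q in[(168,80),(548,262),(435,495),(50,310)]]
print(np.round(C,4).tolist(),"ctr",np.mean(C,0))
for a,b in((0,1),(3,2),(3,0),(2,1)):
    d=C[b]-C[a]; print(np.linalg.norm(d),np.arctan2(d[1],d[0]))
D=ray(p,c(408,338),.084)[:2];L=ray(p,c(183,228),.107)[:2]
d=L-D; yaw=np.arctan2(-d[0],d[1]); R=np.array([[np.cos(yaw),-np.sin(yaw)],[np.sin(yaw),np.cos(yaw)]])
print("dial",D,"lid",L,np.linalg.norm(d),"yaw",yaw,"ctr",(D+L)/2-R@[0,-.0005])
for t in("nut_grip","dial_grip"):
    m=nets.cut_out(p,t)[0]["mask"]; v,u=np.nonzero(m); print(t,u.mean(),v.mean(),ray(p,(u.mean(),v.mean()),.125 if t[0]=='n' else .09))
# pointer direction, dial white line ends at z .110
a=ray(p,c(399,292),.11);b=ray(p,c(404,322),.11);print("dial ptr",np.arctan2(*(a-b)[[1,0]])-yaw, "should .67")
t=ray(p,c(172,160),.111)[:2]-L; print("nut ptr guess rel",np.arctan2(t[1],t[0])-yaw)
for w in((165,152),(250,190)):
    t=ray(p,c(*w),.107)[:2]-L; print("mark",np.arctan2(t[1],t[0])-yaw,np.linalg.norm(t))
im=cv2.resize(p["img"][175:220,170:230,::-1],(800,600),interpolation=cv2.INTER_CUBIC)
cv2.imwrite("pics/n.png",im)
E
```

```text
[[0.5995, -0.0564], [0.5135, -0.2381], [0.4048, -0.1854], [0.4897, -0.0036]] ctr [ 0.50188154 -0.12088088]
0.20097894137035965 -2.012603803710572
0.20057216750120763 -2.007687869252935
0.12181566768822706 -0.44837084908867525
0.12083309389030727 -0.4518108076447317
dial [ 0.47735635 -0.17234567] lid [ 0.5264451  -0.06979132] 0.11369741245731892 yaw -0.44643104119132493 ctr [ 0.5021166 -0.1206175]
nut_grip 195.18669527896995 199.57725321888412 [ 0.52656867 -0.07006319  0.125     ]
dial_grip 240.985754985755 222.46723646723646 [ 0.47667576 -0.1719701   0.09      ]
dial ptr 0.6208956580684044 should .67
nut ptr guess rel 0.6127744999200082
mark 0.7006360839952755 0.035974391448074405
mark -0.5974382643475272 0.03493292645725369
```

View pics/n.png

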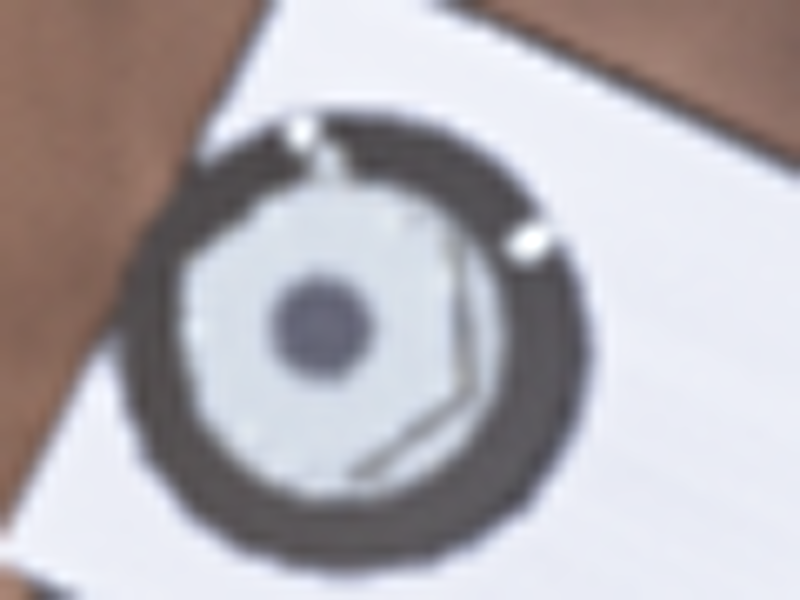

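The top view shows the nut near q≈0.1, with its pointer at about (330,160) in the nut crop, beside the open mark. The dial's white line points to off. Grinder yaw is about -0.447, the nut axis is near (0.526,-0.070) and the dial axis near (0.477,-0.172). Next I move towards the nut.

Call:
{"fn": "play_rows", "kwargs": {"plan": [{"jaw": 1, "x": 0.28, "y": -0.24}, {"jaw": 1, "x": 0.55, "y": -0.48}, {"jaw": 1, "x": 0.83, "y": -0.72}, {"jaw": 1, "x": 0.83, "y": -0.72}]}}

```text
invalid input at $.plan[0]: expected keys jaw, x, y, z, rx, ry, rz
```

Call:
{"fn": "play_rows", "kwargs": {"plan": [{"jaw": 1, "x": 0.28, "y": -0.24}, {"jaw": 1, "x": 0.55, "y": -0.48}, {"jaw": 1, "x": 0.83, "y": -0.72}, {"jaw": 1, "x": 0.83, "y": -0.72}]}}

```text
invalid input at $.plan[0]: expected keys jaw, x, y, z, rx, ry, rz
```

```bash
cat >> h.py <<'E'
def state(tgt=None,yaw=None,sh=True):
    from cell import monitor
    from scipy.spatial.transform import Rotation as R
    s=monitor.observe(); r=R.from_euler("xyz",s["orientation"])
    print("t",round(s["t"],2),"q",np.round(s["qpos"],2).tolist(),"p",np.round(s["ee_pos"],4).tolist(),"rpy",np.round(s["orientation"],3).tolist(),"F",np.round(s["contact_force"],1).tolist(),"M",np.round(s["wrist_torque"],2).tolist(),"w",round(float(s["gripper_width"]),4))
    if tgt is not None:
        print("shift units",np.round(r.inv().apply(np.array(tgt)-s["ee_pos"])/.12,3).tolist())
    if yaw is not None:
        print("rot units",np.round((r.inv()*R.from_euler("xyz",[np.pi,0,yaw])).as_rotvec()/np.radians(60),3).tolist())
E
python3 -c "
from h import *
state([.526,-.07,.2],1.157)"
```

```text
t 0.9 q [1.37, 0.69, -0.19, 1.57, 0.16, 0.9, -0.22] p [0.1466, -0.6076, 0.2388] rpy [3.141, -0.0, 0.237] F [0.2, 0.6, -0.2] M [0.02, -0.03, -0.01] w 0.0887
shift units [4.124, -3.613, 0.323]
rot units [0.0, 0.0, -0.879]
```

All seven keys are required.

Call:
{"fn": "play_rows", "kwargs": {"plan": [{"jaw": 1, "x": 0.28, "y": -0.24, "z": 0, "rx": 0, "ry": 0, "rz": 0}, {"jaw": 1, "x": 0.55, "y": -0.48, "z": 0, "rx": 0, "ry": 0, "rz": 0}, {"jaw": 1, "x": 0.83, "y": -0.72, "z": 0, "rx": 0, "ry": 0, "rz": 0}, {"jaw": 1, "x": 0.83, "y": -0.72, "z": 0, "rx": 0, "ry": 0, "rz": 0}]}}

```text
t: 1.23
ee_pos: [0.2289, -0.4935, 0.2389]
orientation: [-3.137, -0.004, 0.247]
contact_force: [0.2, 0.7, -0.5]
gripper_width: 0.0878
```

Call:
{"fn": "play_rows", "kwargs": {"plan": [{"jaw": 1, "x": 0.28, "y": -0.24, "z": 0, "rx": 0, "ry": 0, "rz": 0}, {"jaw": 1, "x": 0.55, "y": -0.48, "z": 0, "rx": 0, "ry": 0, "rz": 0}, {"jaw": 1, "x": 0.83, "y": -0.72, "z": 0, "rx": 0, "ry": 0, "rz": 0}, {"jaw": 1, "x": 0.83, "y": -0.72, "z": 0, "rx": 0, "ry": 0, "rz": 0}]}}

```text
t: 1.57
ee_pos: [0.305, -0.3863, 0.2391]
orientation: [-3.139, -0.004, 0.248]
contact_force: [0.9, -0.6, -0.2]
gripper_width: 0.0882
```

Call:
{"fn": "play_rows", "kwargs": {"plan": [{"jaw": 1, "x": 0.28, "y": -0.24, "z": 0, "rx": 0, "ry": 0, "rz": 0}, {"jaw": 1, "x": 0.55, "y": -0.48, "z": 0, "rx": 0, "ry": 0, "rz": 0}, {"jaw": 1, "x": 0.83, "y": -0.72, "z": 0, "rx": 0, "ry": 0, "rz": 0}, {"jaw": 1, "x": 0.83, "y": -0.72, "z": 0, "rx": 0, "ry": 0, "rz": 0}]}}

```text
t: 1.9
ee_pos: [0.3816, -0.2789, 0.2392]
orientation: [-3.14, -0.005, 0.249]
contact_force: [0.2, -0.2, 0.6]
gripper_width: 0.0883
```

```bash
python3 -c "
from h import *
state([.526,-.07,.2],1.157)"
```

```text
t 1.9 q [0.65, 0.49, -0.17, 2.01, 0.13, 0.64, -0.92] p [0.3816, -0.2789, 0.2392] rpy [-3.14, -0.005, 0.249] F [0.2, -0.2, 0.6] M [0.05, -0.02, 0.1] w 0.0883
shift units [1.593, -1.391, 0.337]
rot units [0.0, -0.005, -0.868]
```

Call:
{"fn": "play_rows", "kwargs": {"plan": [{"jaw": 1, "x": 0.25, "y": -0.22, "z": 0, "rx": 0, "ry": 0, "rz": -0.11}, {"jaw": 1, "x": 0.5, "y": -0.43, "z": 0, "rx": 0, "ry": 0, "rz": -0.22}, {"jaw": 1, "x": 0.75, "y": -0.65, "z": 0, "rx": 0, "ry": 0, "rz": -0.33}, {"jaw": 1, "x": 0.95, "y": -0.83, "z": 0, "rx": 0, "ry": 0, "rz": -0.44}, {"jaw": 1, "x": 0.95, "y": -0.83, "z": 0, "rx": 0, "ry": 0, "rz": -0.55}, {"jaw": 1, "x": 0.95, "y": -0.83, "z": 0, "rx": 0, "ry": 0, "rz": -0.66}, {"jaw": 1, "x": 0.95, "y": -0.83, "z": 0, "rx": 0, "ry": 0, "rz": -0.77}, {"jaw": 1, "x": 0.95, "y": -0.83, "z": 0, "rx": 0, "ry": 0, "rz": -0.87}, {"jaw": 1, "x": 0.95, "y": -0.83, "z": 0, "rx": 0, "ry": 0, "rz": -0.87}]}}

```text
t: 2.65
ee_pos: [0.4639, -0.1624, 0.2387]
orientation: [3.141, -0.0, 1.151]
contact_force: [0.3, -0.0, 0.2]
gripper_width: 0.088
```

```bash
python3 -c "
from h import *
state([.526,-.07,.16],1.157)"
```

```text
t 2.65 q [0.51, 0.54, -0.42, 1.95, 0.32, 0.72, -0.52] p [0.4639, -0.1624, 0.2387] rpy [3.141, -0.0, 1.151] F [0.3, -0.0, 0.2] M [-0.07, -0.06, -0.02] w 0.088
shift units [0.914, 0.159, 0.656]
rot units [0.0, -0.0, -0.006]
```

Call:
{"fn": "play_rows", "kwargs": {"plan": [{"jaw": 1, "x": 0.3, "y": 0.05, "z": 0.1, "rx": 0, "ry": 0, "rz": 0}, {"jaw": 1, "x": 0.6, "y": 0.1, "z": 0.2, "rx": 0, "ry": 0, "rz": 0}, {"jaw": 1, "x": 0.915, "y": 0.16, "z": 0.4, "rx": 0, "ry": 0, "rz": 0}, {"jaw": 1, "x": 0.915, "y": 0.16, "z": 0.65, "rx": 0, "ry": 0, "rz": 0}, {"jaw": 1, "x": 0.915, "y": 0.16, "z": 0.65, "rx": 0, "ry": 0, "rz": 0}, {"jaw": 1, "x": 0.915, "y": 0.16, "z": 0.65, "rx": 0, "ry": 0, "rz": 0}]}}

```text
t: 3.15
ee_pos: [0.5252, -0.07, 0.1597]
orientation: [-3.138, 0.002, 1.147]
contact_force: [0.1, 0.2, 0.9]
gripper_width: 0.088
```

Run:
```python
from h import *
from cell import eyes
state([.526,-.07,.117],1.157)
out=[]
for n,(a,b,c,d) in{"top":(140,260,140,300),"side":(160,280,180,340)}.items():
    p=eyes.capture(n); out.append(cv2.resize(p["img"][a:b,c:d,::-1],(400,300),interpolation=cv2.INTER_CUBIC))
cv2.imwrite("pics/a.png",cv2.resize(np.hstack(out),(800,300)))
```

```text
t 3.15 q [0.25, 0.7, -0.33, 1.92, 0.39, 0.59, -0.76] p [0.5252, -0.07, 0.1597] rpy [-3.138, 0.002, 1.147] F [0.1, 0.2, 0.9] M [-0.06, -0.07, 0.03] w 0.088
shift units [0.004, 0.008, 0.356]
rot units [-0.003, 0.002, -0.01]
```

View pics/a.png

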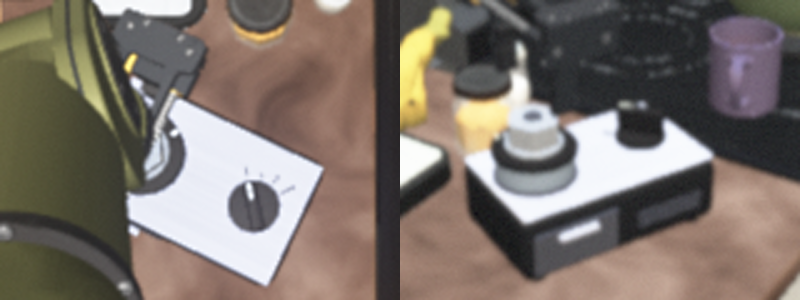

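Run:
```python
from h import *
from cell import eyes,monitor
from scipy.spatial.transform import Rotation as R
s=monitor.observe(); r=R.from_euler("xyz",s["orientation"]).as_matrix();P=s["ee_pos"]
pts=np.array([P,P+r@[0,.044,0],P+r@[0,-.044,0],P+r@[0,.0935,-.064],P+r@[0,-.0935,-.064],P+r@[0,0,-.2]])
print(np.round(pts,3).tolist())
out=[]
for n in("top","side"):
    p=eyes.capture(n); im=p["img"][:,:,::-1].copy(); 
    uv=proj(p,pts);print(n,uv.round(0).tolist())
    a,b,c,d=(110,230,120,280) if n=="top" else (110,230,160,320)
    im=cv2.resize(im[a:b,c:d],None,fx=2.5,fy=2.5,interpolation=cv2.INTER_CUBIC)
    for i,(u,v) in enumerate(uv): cv2.circle(im,(int((u-c)*2.5),int((v-a)*2.5)),3,(0,0,255),1);cv2.putText(im,str(i),(int((u-c)*2.5)+4,int((v-a)*2.5)),0,.4,(0,255,255))
    out.append(im)
cv2.imwrite("pics/b.png",np.hstack(out))
```

```text
[[0.526, -0.071, 0.162], [0.566, -0.089, 0.162], [0.486, -0.053, 0.162], [0.611, -0.11, 0.226], [0.441, -0.032, 0.226], [0.526, -0.071, 0.362]]
top [[193.0, 198.0], [202.0, 180.0], [184.0, 217.0], [209.0, 153.0], [167.0, 240.0], [174.0, 189.0]]
side [[233.0, 195.0], [224.0, 187.0], [243.0, 203.0], [212.0, 154.0], [255.0, 185.0], [229.0, 106.0]]
```

View pics/b.png

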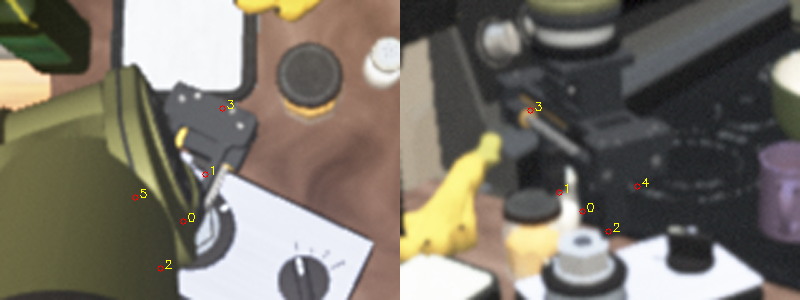

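The projected TCP lies directly above the nut in both views, with the fingers either side of it. Next I descend and close.

Call:
{"fn": "play_rows", "kwargs": {"plan": [{"jaw": 1, "x": 0, "y": 0.0, "z": 0.18, "rx": 0, "ry": 0, "rz": 0}, {"jaw": 1, "x": 0, "y": 0.0, "z": 0.35, "rx": 0, "ry": 0, "rz": 0}, {"jaw": 1, "x": 0, "y": 0.0, "z": 0.35, "rx": 0, "ry": 0, "rz": 0}, {"jaw": 1, "x": 0, "y": 0.0, "z": 0.35, "rx": 0, "ry": 0, "rz": 0}]}}

```text
t: 3.68
ee_pos: [0.5261, -0.0705, 0.1193]
orientation: [-3.141, 0.001, 1.146]
contact_force: [-1.0, -0.3, 0.6]
gripper_width: 0.0882
```

Call:
{"fn": "play_rows", "kwargs": {"plan": [{"jaw": -1, "x": 0, "y": 0, "z": 0, "rx": 0, "ry": 0, "rz": 0}, {"jaw": -1, "x": 0, "y": 0, "z": 0, "rx": 0, "ry": 0, "rz": 0}, {"jaw": -1, "x": 0, "y": 0, "z": 0, "rx": 0, "ry": 0, "rz": 0}, {"jaw": -1, "x": 0, "y": 0, "z": 0, "rx": 0, "ry": 0, "rz": 0}, {"jaw": -1, "x": 0, "y": 0, "z": 0, "rx": 0, "ry": 0, "rz": 0}, {"jaw": -1, "x": 0, "y": 0, "z": 0, "rx": 0, "ry": 0, "rz": 0}]}}

```text
t: 4.18
ee_pos: [0.5264, -0.0697, 0.119]
orientation: [3.141, -0.0, 1.148]
contact_force: [-0.4, -0.4, -0.3]
gripper_width: 0.0503
```

```bash
python3 -c "
from h import *
state([.526,-.07,.117],1.157)"
```

```text
t 4.18 q [0.22, 0.76, -0.29, 1.95, 0.43, 0.49, -0.8] p [0.5264, -0.0697, 0.119] rpy [3.141, -0.0, 1.148] F [-0.4, -0.4, -0.3] M [-0.05, -0.04, 0.0] w 0.0503
shift units [-0.004, -0.002, 0.017]
rot units [0.0, -0.0, -0.009]
```

Width is 50 mm, so the fingers may still be closing.

Call:
{"fn": "play_rows", "kwargs": {"plan": [{"jaw": -1, "x": 0, "y": 0, "z": 0, "rx": 0, "ry": 0, "rz": 0}, {"jaw": -1, "x": 0, "y": 0, "z": 0, "rx": 0, "ry": 0, "rz": 0}, {"jaw": -1, "x": 0, "y": 0, "z": 0, "rx": 0, "ry": 0, "rz": 0}, {"jaw": -1, "x": 0, "y": 0, "z": 0, "rx": 0, "ry": 0, "rz": 0}]}}

```text
t: 4.52
ee_pos: [0.5253, -0.0693, 0.1187]
orientation: [-3.14, 0.001, 1.148]
contact_force: [-4.1, 1.5, 5.5]
gripper_width: 0.0439
```

```bash
python3 -c "
from h import *
state([.526,-.07,.117],1.157)"
```

```text
t 4.52 q [0.22, 0.76, -0.29, 1.95, 0.43, 0.49, -0.8] p [0.5253, -0.0693, 0.1187] rpy [-3.14, 0.001, 1.148] F [-4.1, 1.5, 5.5] M [0.39, 0.83, -0.04] w 0.0439
shift units [-0.003, 0.008, 0.014]
rot units [-0.002, 0.001, -0.008]
```

The width of 43.9 mm matches the 44 mm flats, so the nut sits at q≈0.12. I turn it clockwise.

Call:
{"fn": "play_rows", "kwargs": {"plan": [{"jaw": -1, "x": 0, "y": 0, "z": 0, "rx": 0, "ry": 0, "rz": 0.1}, {"jaw": -1, "x": 0, "y": 0, "z": 0, "rx": 0, "ry": 0, "rz": 0.2}, {"jaw": -1, "x": 0, "y": 0, "z": 0, "rx": 0, "ry": 0, "rz": 0.3}, {"jaw": -1, "x": 0, "y": 0, "z": 0, "rx": 0, "ry": 0, "rz": 0.4}, {"jaw": -1, "x": 0, "y": 0, "z": 0, "rx": 0, "ry": 0, "rz": 0.5}, {"jaw": -1, "x": 0, "y": 0, "z": 0, "rx": 0, "ry": 0, "rz": 0.6}, {"jaw": -1, "x": 0, "y": 0, "z": 0, "rx": 0, "ry": 0, "rz": 0.7}, {"jaw": -1, "x": 0, "y": 0, "z": 0, "rx": 0, "ry": 0, "rz": 0.8}, {"jaw": -1, "x": 0, "y": 0, "z": 0, "rx": 0, "ry": 0, "rz": 0.9}, {"jaw": -1, "x": 0, "y": 0, "z": 0, "rx": 0, "ry": 0, "rz": 1.0}]}}

```text
t: 5.35
ee_pos: [0.5244, -0.068, 0.1187]
orientation: [-3.139, 0.004, 0.098]
contact_force: [-4.9, 5.4, 7.7]
gripper_width: 0.0436
```

Call:
{"fn": "play_rows", "kwargs": {"plan": [{"jaw": -1, "x": 0, "y": 0, "z": 0, "rx": 0, "ry": 0, "rz": 0.06}, {"jaw": -1, "x": 0, "y": 0, "z": 0, "rx": 0, "ry": 0, "rz": 0.12}, {"jaw": -1, "x": 0, "y": 0, "z": 0, "rx": 0, "ry": 0, "rz": 0.12}, {"jaw": -1, "x": 0, "y": 0, "z": 0, "rx": 0, "ry": 0, "rz": 0.12}]}}

```text
t: 5.68
ee_pos: [0.5244, -0.0678, 0.1187]
orientation: [-3.14, 0.004, -0.023]
contact_force: [-6.9, 4.0, 6.4]
gripper_width: 0.0439
```

```bash
python3 -c "
from h import *
state([.526,-.07,.119],1.148-1.23)"
```

```text
t 5.68 q [0.04, 0.75, 0.0, 1.96, -0.01, 0.43, -1.54] p [0.5244, -0.0678, 0.1187] rpy [-3.14, 0.004, -0.023] F [-6.9, 4.0, 6.4] M [1.09, 1.07, -0.06] w 0.0439
shift units [0.014, 0.018, -0.002]
rot units [-0.002, 0.004, 0.056]
```

Call:
{"fn": "play_rows", "kwargs": {"plan": [{"jaw": -1, "x": 0, "y": 0, "z": 0, "rx": 0, "ry": 0, "rz": 0.05}, {"jaw": -1, "x": 0, "y": 0, "z": 0, "rx": 0, "ry": 0, "rz": 0.1}, {"jaw": -1, "x": 0, "y": 0, "z": 0, "rx": 0, "ry": 0, "rz": 0.1}, {"jaw": -1, "x": 0, "y": 0, "z": 0, "rx": 0, "ry": 0, "rz": 0.1}]}}

```text
t: 6.02
ee_pos: [0.5246, -0.0677, 0.1187]
orientation: [-3.141, 0.004, -0.124]
contact_force: [-5.5, 4.0, 7.2]
gripper_width: 0.0439
```

```bash
python3 -c "
from h import *
state([.526,-.07,.119],1.148-1.23)"
```

```text
t 6.02 q [0.02, 0.75, 0.03, 1.96, -0.05, 0.43, -1.6] p [0.5246, -0.0677, 0.1187] rpy [-3.141, 0.004, -0.124] F [-5.5, 4.0, 7.2] M [0.95, 1.03, 0.84] w 0.0439
shift units [0.014, 0.018, -0.002]
rot units [-0.001, 0.004, -0.04]
```

The moment jumped to 0.84 N m, so the nut is on its stop. I open and rise.

Call:
{"fn": "play_rows", "kwargs": {"plan": [{"jaw": 1, "x": 0, "y": 0, "z": 0, "rx": 0, "ry": 0, "rz": 0}, {"jaw": 1, "x": 0, "y": 0, "z": 0, "rx": 0, "ry": 0, "rz": 0}, {"jaw": 1, "x": 0, "y": 0, "z": 0, "rx": 0, "ry": 0, "rz": 0}, {"jaw": 1, "x": 0, "y": 0, "z": 0, "rx": 0, "ry": 0, "rz": 0}, {"jaw": 1, "x": 0, "y": 0, "z": -0.2, "rx": 0, "ry": 0, "rz": 0}, {"jaw": 1, "x": 0, "y": 0, "z": -0.5, "rx": 0, "ry": 0, "rz": 0}, {"jaw": 1, "x": 0, "y": 0, "z": -0.6, "rx": 0, "ry": 0, "rz": 0}, {"jaw": 1, "x": 0, "y": 0, "z": -0.6, "rx": 0, "ry": 0, "rz": 0}]}}

```text
t: 6.68
ee_pos: [0.5288, -0.0705, 0.1937]
orientation: [3.142, -0.007, -0.131]
contact_force: [0.3, 0.1, -0.2]
gripper_width: 0.0883
```

Run:
```python
from h import *
from cell import eyes
state([.477,-.172,.19],.223+np.pi)
out=[]
for n,(a,b,c,d) in{"top":(150,250,160,290),"side":(160,260,190,320)}.items():
    p=eyes.capture(n); out.append(cv2.resize(p["img"][a:b,c:d,::-1],(400,308),interpolation=cv2.INTER_CUBIC))
cv2.imwrite("pics/c.png",np.hstack(out))
```

```text
t 6.68 q [0.02, 0.63, 0.05, 1.9, -0.05, 0.6, -1.61] p [0.5288, -0.0705, 0.1937] rpy [3.142, -0.007, -0.131] F [0.3, 0.1, -0.2] M [0.04, 0.04, 0.04] w 0.0883
shift units [-0.318, 0.895, 0.028]
rot units [-0.01, -0.002, 2.662]
```

View pics/c.png

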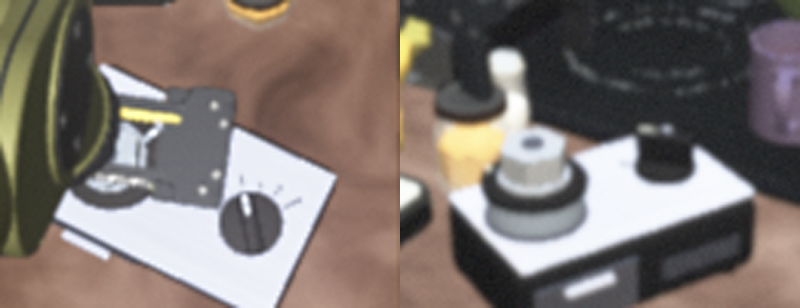

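The nut reads locked and the dial is still at off: its white line at (245,205) in the left half points to the first mark. I move over the dial while turning counter-clockwise half a turn, so the last joint has room for the clockwise turn.

Call:
{"fn": "play_rows", "kwargs": {"plan": [{"jaw": 1, "x": -0.08, "y": 0.22, "z": 0, "rx": 0, "ry": 0, "rz": -0.11}, {"jaw": 1, "x": -0.16, "y": 0.45, "z": 0, "rx": 0, "ry": 0, "rz": -0.22}, {"jaw": 1, "x": -0.24, "y": 0.67, "z": 0, "rx": 0, "ry": 0, "rz": -0.33}, {"jaw": 1, "x": -0.325, "y": 0.895, "z": 0, "rx": 0, "ry": 0, "rz": -0.44}, {"jaw": 1, "x": -0.325, "y": 0.895, "z": 0, "rx": 0, "ry": 0, "rz": -0.55}, {"jaw": 1, "x": -0.325, "y": 0.895, "z": 0, "rx": 0, "ry": 0, "rz": -0.66}, {"jaw": 1, "x": -0.325, "y": 0.895, "z": 0, "rx": 0, "ry": 0, "rz": -0.77}, {"jaw": 1, "x": -0.325, "y": 0.895, "z": 0, "rx": 0, "ry": 0, "rz": -0.88}, {"jaw": 1, "x": -0.325, "y": 0.895, "z": 0, "rx": 0, "ry": 0, "rz": -1.0}, {"jaw": 1, "x": -0.325, "y": 0.895, "z": 0, "rx": 0, "ry": 0, "rz": -1.0}]}}

```text
t: 7.62
ee_pos: [0.4728, -0.171, 0.1892]
orientation: [-3.139, 0.0, 0.92]
contact_force: [-0.1, 0.0, 0.2]
gripper_width: 0.0882
```

Call:
{"fn": "play_rows", "kwargs": {"plan": [{"jaw": 1, "x": 0, "y": 0, "z": 0, "rx": 0, "ry": 0, "rz": -0.11}, {"jaw": 1, "x": 0, "y": 0, "z": 0, "rx": 0, "ry": 0, "rz": -0.22}, {"jaw": 1, "x": 0, "y": 0, "z": 0, "rx": 0, "ry": 0, "rz": -0.33}, {"jaw": 1, "x": 0, "y": 0, "z": 0, "rx": 0, "ry": 0, "rz": -0.44}, {"jaw": 1, "x": 0, "y": 0, "z": 0, "rx": 0, "ry": 0, "rz": -0.55}, {"jaw": 1, "x": 0, "y": 0, "z": 0, "rx": 0, "ry": 0, "rz": -0.66}, {"jaw": 1, "x": 0, "y": 0, "z": 0, "rx": 0, "ry": 0, "rz": -0.77}, {"jaw": 1, "x": 0, "y": 0, "z": 0, "rx": 0, "ry": 0, "rz": -0.88}, {"jaw": 1, "x": 0, "y": 0, "z": 0, "rx": 0, "ry": 0, "rz": -1.0}, {"jaw": 1, "x": 0, "y": 0, "z": 0, "rx": 0, "ry": 0, "rz": -1.0}]}}

```text
t: 8.45
ee_pos: [0.473, -0.171, 0.1895]
orientation: [-3.14, -0.002, 1.964]
contact_force: [0.1, 0.0, 0.2]
gripper_width: 0.088
```

```bash
python3 -c "
from h import *
state([.476,-.172,.15],.223+np.pi)"
```

```text
t 8.45 q [0.62, 0.66, -0.6, 1.97, 0.57, 0.69, 0.07] p [0.473, -0.171, 0.1895] rpy [-3.14, -0.002, 1.964] F [0.1, 0.0, 0.2] M [-0.08, -0.11, 0.02] w 0.088
shift units [-0.018, 0.021, 0.329]
rot units [0.001, -0.003, -1.337]
```

Call:
{"fn": "play_rows", "kwargs": {"plan": [{"jaw": 1, "x": -0.02, "y": 0.02, "z": 0, "rx": 0, "ry": 0, "rz": -0.11}, {"jaw": 1, "x": -0.02, "y": 0.02, "z": 0, "rx": 0, "ry": 0, "rz": -0.22}, {"jaw": 1, "x": -0.02, "y": 0.02, "z": 0, "rx": 0, "ry": 0, "rz": -0.33}, {"jaw": 1, "x": -0.02, "y": 0.02, "z": 0, "rx": 0, "ry": 0, "rz": -0.44}, {"jaw": 1, "x": -0.02, "y": 0.02, "z": 0, "rx": 0, "ry": 0, "rz": -0.55}, {"jaw": 1, "x": -0.02, "y": 0.02, "z": 0, "rx": 0, "ry": 0, "rz": -0.66}, {"jaw": 1, "x": -0.02, "y": 0.02, "z": 0, "rx": 0, "ry": 0, "rz": -0.77}, {"jaw": 1, "x": -0.02, "y": 0.02, "z": 0, "rx": 0, "ry": 0, "rz": -0.88}, {"jaw": 1, "x": -0.02, "y": 0.02, "z": 0, "rx": 0, "ry": 0, "rz": -1.0}, {"jaw": 1, "x": -0.02, "y": 0.02, "z": 0, "rx": 0, "ry": 0, "rz": -1.0}]}}

```text
t: 9.28
ee_pos: [0.4762, -0.1723, 0.1897]
orientation: [3.14, -0.002, 3.01]
contact_force: [0.5, 0.4, -0.0]
gripper_width: 0.0886
```

Call:
{"fn": "play_rows", "kwargs": {"plan": [{"jaw": 1, "x": 0, "y": 0, "z": 0.05, "rx": 0, "ry": 0, "rz": -0.11}, {"jaw": 1, "x": 0, "y": 0, "z": 0.15, "rx": 0, "ry": 0, "rz": -0.22}, {"jaw": 1, "x": 0, "y": 0, "z": 0.33, "rx": 0, "ry": 0, "rz": -0.33}, {"jaw": 1, "x": 0, "y": 0, "z": 0.33, "rx": 0, "ry": 0, "rz": -0.335}, {"jaw": 1, "x": 0, "y": 0, "z": 0.33, "rx": 0, "ry": 0, "rz": -0.335}]}}

```text
t: 9.7
ee_pos: [0.4759, -0.1721, 0.1502]
orientation: [3.14, -0.003, -2.928]
contact_force: [-0.2, -0.3, 0.1]
gripper_width: 0.0884
```

Run:
```python
from h import *
from cell import eyes,monitor
state([.476,-.172,.09],.223+np.pi)
P=np.array(monitor.observe()["ee_pos"])
out=[]
for n,(a,b,c,d) in{"top":(150,250,160,290),"side":(150,250,200,330)}.items():
    p=eyes.capture(n); im=cv2.resize(p["img"][a:b,c:d,::-1],(400,308),interpolation=cv2.INTER_CUBIC)
    for X in(P,[.476,-.172,.11]):
        u,v=proj(p,np.array(X)); cv2.circle(im,(int((u-c)*3.077),int((v-a)*3.077)),3,(0,0,255),1)
    out.append(im)
cv2.imwrite("pics/d.png",np.hstack(out))
```

```text
t 9.7 q [0.79, 0.83, -0.91, 1.98, 0.92, 0.82, 1.12] p [0.4759, -0.1721, 0.1502] rpy [3.14, -0.003, -2.928] F [-0.2, -0.3, 0.1] M [0.06, -0.14, -0.02] w 0.0884
shift units [-0.003, -0.0, 0.502]
rot units [0.002, -0.003, -0.009]
```

View pics/d.png

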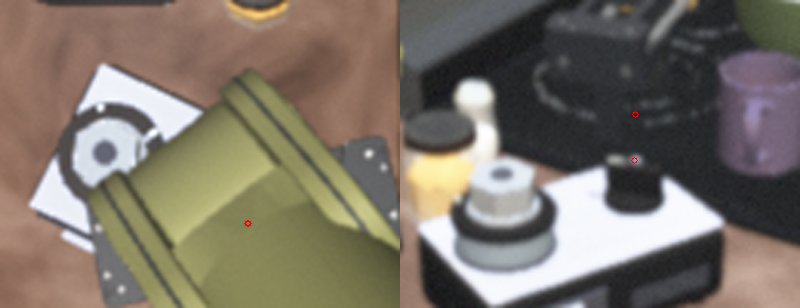

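The nut's pointer, at about (150,140) in the left half, now stands at the locked mark. The projected TCP is directly over the dial bar in the side view. I descend and grip.

Call:
{"fn": "play_rows", "kwargs": {"plan": [{"jaw": 1, "x": 0, "y": 0, "z": 0.2, "rx": 0, "ry": 0, "rz": 0}, {"jaw": 1, "x": 0, "y": 0, "z": 0.4, "rx": 0, "ry": 0, "rz": 0}, {"jaw": 1, "x": 0, "y": 0, "z": 0.49, "rx": 0, "ry": 0, "rz": 0}, {"jaw": 1, "x": 0, "y": 0, "z": 0.49, "rx": 0, "ry": 0, "rz": 0}, {"jaw": 1, "x": 0, "y": 0, "z": 0.49, "rx": 0, "ry": 0, "rz": 0}]}}

```text
t: 10.22
ee_pos: [0.4774, -0.1723, 0.093]
orientation: [-3.141, 0.001, -2.923]
contact_force: [-0.9, 0.7, 0.4]
gripper_width: 0.0884
```

Call:
{"fn": "play_rows", "kwargs": {"plan": [{"jaw": -1, "x": 0, "y": 0, "z": 0, "rx": 0, "ry": 0, "rz": 0}, {"jaw": -1, "x": 0, "y": 0, "z": 0, "rx": 0, "ry": 0, "rz": 0}, {"jaw": -1, "x": 0, "y": 0, "z": 0, "rx": 0, "ry": 0, "rz": 0}, {"jaw": -1, "x": 0, "y": 0, "z": 0, "rx": 0, "ry": 0, "rz": 0}, {"jaw": -1, "x": 0, "y": 0, "z": 0, "rx": 0, "ry": 0, "rz": 0}, {"jaw": -1, "x": 0, "y": 0, "z": 0, "rx": 0, "ry": 0, "rz": 0}, {"jaw": -1, "x": 0, "y": 0, "z": 0, "rx": 0, "ry": 0, "rz": 0}, {"jaw": -1, "x": 0, "y": 0, "z": 0, "rx": 0, "ry": 0, "rz": 0}, {"jaw": -1, "x": 0, "y": 0, "z": 0, "rx": 0, "ry": 0, "rz": 0}, {"jaw": -1, "x": 0, "y": 0, "z": 0, "rx": 0, "ry": 0, "rz": 0}]}}

```text
t: 11.05
ee_pos: [0.4769, -0.1725, 0.0923]
orientation: [-3.142, -0.0, -2.921]
contact_force: [-0.2, -0.2, -0.1]
gripper_width: 0.0234
```

Call:
{"fn": "play_rows", "kwargs": {"plan": [{"jaw": -1, "x": 0, "y": 0, "z": 0, "rx": 0, "ry": 0, "rz": 0}, {"jaw": -1, "x": 0, "y": 0, "z": 0, "rx": 0, "ry": 0, "rz": 0}, {"jaw": -1, "x": 0, "y": 0, "z": 0, "rx": 0, "ry": 0, "rz": 0}, {"jaw": -1, "x": 0, "y": 0, "z": 0, "rx": 0, "ry": 0, "rz": 0}, {"jaw": -1, "x": 0, "y": 0, "z": 0, "rx": 0, "ry": 0, "rz": 0}, {"jaw": -1, "x": 0, "y": 0, "z": 0, "rx": 0, "ry": 0, "rz": 0}]}}

```text
t: 11.55
ee_pos: [0.4768, -0.1717, 0.0923]
orientation: [3.141, 0.0, -2.92]
contact_force: [-1.6, 3.4, 0.4]
gripper_width: 0.0118
```

```bash
python3 -c "
from h import *
state([.476,-.172,.09],.223+np.pi)"
```

```text
t 11.55 q [0.73, 0.91, -0.83, 2.02, 1.07, 0.73, 1.01] p [0.4768, -0.1717, 0.0923] rpy [3.141, 0.0, -2.92] F [-1.6, 3.4, 0.4] M [0.69, 0.09, 0.0] w 0.0118
shift units [0.007, -0.001, 0.019]
rot units [0.001, 0.0, -0.001]
```

The bar is gripped at 12 mm. I turn it clockwise by about 1.4 rad.

Call:
{"fn": "play_rows", "kwargs": {"plan": [{"jaw": -1, "x": 0, "y": 0, "z": 0, "rx": 0, "ry": 0, "rz": 0.1}, {"jaw": -1, "x": 0, "y": 0, "z": 0, "rx": 0, "ry": 0, "rz": 0.2}, {"jaw": -1, "x": 0, "y": 0, "z": 0, "rx": 0, "ry": 0, "rz": 0.3}, {"jaw": -1, "x": 0, "y": 0, "z": 0, "rx": 0, "ry": 0, "rz": 0.4}, {"jaw": -1, "x": 0, "y": 0, "z": 0, "rx": 0, "ry": 0, "rz": 0.5}, {"jaw": -1, "x": 0, "y": 0, "z": 0, "rx": 0, "ry": 0, "rz": 0.6}, {"jaw": -1, "x": 0, "y": 0, "z": 0, "rx": 0, "ry": 0, "rz": 0.7}, {"jaw": -1, "x": 0, "y": 0, "z": 0, "rx": 0, "ry": 0, "rz": 0.8}, {"jaw": -1, "x": 0, "y": 0, "z": 0, "rx": 0, "ry": 0, "rz": 0.9}, {"jaw": -1, "x": 0, "y": 0, "z": 0, "rx": 0, "ry": 0, "rz": 1.0}]}}

```text
t: 12.38
ee_pos: [0.4768, -0.1718, 0.0923]
orientation: [3.141, -0.001, 2.311]
contact_force: [-0.1, 3.7, -0.5]
gripper_width: 0.0116
```

Call:
{"fn": "play_rows", "kwargs": {"plan": [{"jaw": -1, "x": 0, "y": 0, "z": 0, "rx": 0, "ry": 0, "rz": 0.1}, {"jaw": -1, "x": 0, "y": 0, "z": 0, "rx": 0, "ry": 0, "rz": 0.2}, {"jaw": -1, "x": 0, "y": 0, "z": 0, "rx": 0, "ry": 0, "rz": 0.28}, {"jaw": -1, "x": 0, "y": 0, "z": 0, "rx": 0, "ry": 0, "rz": 0.34}, {"jaw": -1, "x": 0, "y": 0, "z": 0, "rx": 0, "ry": 0, "rz": 0.34}, {"jaw": -1, "x": 0, "y": 0, "z": 0, "rx": 0, "ry": 0, "rz": 0.34}]}}

```text
t: 12.88
ee_pos: [0.4767, -0.1719, 0.0923]
orientation: [-3.141, -0.0, 1.962]
contact_force: [-1.9, 3.7, 0.6]
gripper_width: 0.012
```

Run:
```python
from h import *
from cell import eyes
state([.476,-.172,.09],.223+np.pi-1.4)
out=[]
for n,(a,b,c,d) in{"top":(150,250,160,290),"side":(150,250,200,330)}.items():
    p=eyes.capture(n); out.append(cv2.resize(p["img"][a:b,c:d,::-1],(400,308),interpolation=cv2.INTER_CUBIC))
cv2.imwrite("pics/e.png",np.hstack(out))
```

```text
t 12.88 q [0.55, 0.82, -0.5, 2.03, 0.82, 0.5, -0.16] p [0.4767, -0.1719, 0.0923] rpy [-3.141, -0.0, 1.962] F [-1.9, 3.7, 0.6] M [0.68, 0.19, 0.12] w 0.012
shift units [0.001, -0.006, 0.019]
rot units [-0.0, -0.0, -0.002]
```

View pics/e.png

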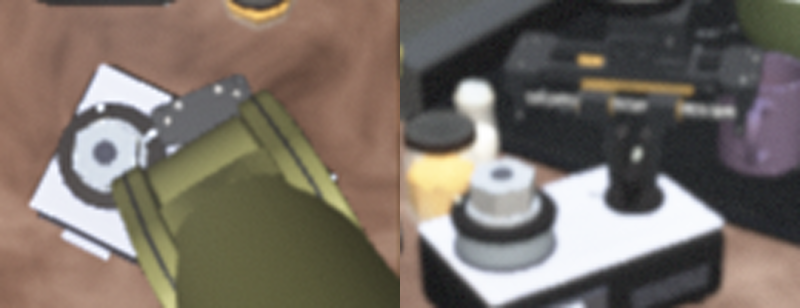

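The wrist moment of 0.12 N m matches the stated 0.11 N m for holding the third position. The fingers grip the bar, whose white line is at (637,155) in the right half. The nut's pointer is still at the locked mark. I hold a second, then check.

Call:
{"fn": "play_rows", "kwargs": {"plan": [{"jaw": -1, "x": 0, "y": 0, "z": 0, "rx": 0, "ry": 0, "rz": 0}, {"jaw": -1, "x": 0, "y": 0, "z": 0, "rx": 0, "ry": 0, "rz": 0}, {"jaw": -1, "x": 0, "y": 0, "z": 0, "rx": 0, "ry": 0, "rz": 0}, {"jaw": -1, "x": 0, "y": 0, "z": 0, "rx": 0, "ry": 0, "rz": 0}, {"jaw": -1, "x": 0, "y": 0, "z": 0, "rx": 0, "ry": 0, "rz": 0}, {"jaw": -1, "x": 0, "y": 0, "z": 0, "rx": 0, "ry": 0, "rz": 0}, {"jaw": -1, "x": 0, "y": 0, "z": 0, "rx": 0, "ry": 0, "rz": 0}, {"jaw": -1, "x": 0, "y": 0, "z": 0, "rx": 0, "ry": 0, "rz": 0}, {"jaw": -1, "x": 0, "y": 0, "z": 0, "rx": 0, "ry": 0, "rz": 0}, {"jaw": -1, "x": 0, "y": 0, "z": 0, "rx": 0, "ry": 0, "rz": 0}]}}

```text
t: 13.82
ee_pos: [0.4767, -0.1719, 0.0923]
orientation: [3.141, -0.001, 1.96]
contact_force: [-1.2, 5.2, 0.7]
gripper_width: 0.0116
```

```bash
python3 -c "
from h import *
from cell import env
state([.476,-.172,.09],.223+np.pi-1.4)
print(env.close_job())"
```

```text
t 13.82 q [0.55, 0.82, -0.5, 2.03, 0.81, 0.5, -0.16] p [0.4767, -0.1719, 0.0923] rpy [3.141, -0.001, 1.96] F [-1.2, 5.2, 0.7] M [0.99, 0.29, 0.17] w 0.0116
shift units [0.001, -0.006, 0.019]
rot units [0.0, -0.001, -0.004]
the job is handed in; nothing more can be done
None
```

I handed the job in at about 13.8 s with the nut locked and the gripper still holding the dial in its third position. The hand-in gave no verdict.

- **Nut:** I gripped it on its flats and turned it clockwise until the wrist moment jumped to 0.84 N m at the stop. Later pictures show its pointer at the locked mark. The dial was still at off when the nut locked.
- **Dial:** I gripped the bar at 12 mm and turned it clockwise by about 1.40 rad, between the third position (1.35) and the stop (1.45). The dial angle is inferred from the tool's turn. The wrist moment was 0.12–0.17 N m, in line with the stated 0.11 N m for holding. The tool's angle did not drift over a further 0.8 s of holding.
- **Jar, mug and shaker:** nothing came near them. The later pictures showed no sign of movement, but I did not measure their positions again.

No checks failed. One disagreed slightly: the gripped nut's centre lay about 2 mm from where the camera put it.

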